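# Set the heating valve of the collectors' shop with its crank

## Task

Lift the loose crank up and off its storage post and seat it fully down on the square stem of the heating valve. With the crank's upright wooden handle, wind the valve clockwise until it is closed against its stop, then back it off exactly two full turns anticlockwise and finish while still gripping the wooden handle, with the valve at rest and the crank still seated. Leave the goods around it where they are.

Things in the scene. Friction and masses are not known exactly. Their poses are not given: they have to be found in the camera images.
- crank: Loose aluminium crank, 0.2 to 0.3 kg. Hub 42 x 42 mm, 24 mm high, with a 21.5 mm square through hole, parallel to its sides. A flat arm 18 mm wide, 4 to 14 mm above the hub's underside, runs along +x to 82 mm from the hole's axis; counterweight along -x to 45 mm. Origin: centre of the hub's underside; x along the arm, z up. Starts level on the post, turned any way.
- grip: Upright round handle of dark wood on the crank's arm, 23 mm diameter, 45 mm high, 70 mm from the hole's axis, 17 to 62 mm above the hub's underside (the rest of the crank stays below 24 mm). It spins freely on its own pin, so a hand gripping it need not turn as the crank goes round. Origin: centre of its underside; z up.
- post: Fixed storage post of dark steel: round foot 90 mm wide, 36 mm column up to a shoulder 70 mm above the table, on which the crank's hub rests, then a 17 mm round pin up to 100 mm. Origin: centre of the foot's underside; z up.
- valve: Fixed heating valve: brass body on a copper pipe that runs along its own y between two feet at y = -90 and +90 mm; pipe axis 55 mm and body top 78 mm above the table, then a 33 to 38 mm wide bonnet up to 102 mm. Origin: on the table under the stem's axis; z up. It and the post may stand on either side.
- stem_seat (a point): Seat on the valve stem, on its axis, 110 mm above the table: top of a 35 mm round collar on which the hub's underside comes to rest. Turns with the stem; x and y are square to the stem's flats, z up.
- stem_tip (a point): Top of the square steel stem, on its axis, 26 mm above the seat. The stem is 20 x 20 mm up to 20 mm above the seat, then tapers to 12 mm square. x, y as for the seat. The crank's hole fits over it in any of four quarter turns with 0.75 mm to spare all round, so the crank has about 0.15 rad of free play on the stem when its direction reverses.
- stem (a joint): Turning angle of the valve stem in rad: 0 = closed, against a firm stop; grows anticlockwise seen from above (opening), 6.283 per turn, to 31 fully open. Starts somewhere between 0.4 and 1.1 turns open. It turns with a steady friction of about 0.15 N m (about 2 N at the handle) and stays where it is left.
- tea_tin: Bystander: round tin with a green label, 56 mm diameter, 62 mm high; origin under its centre.
- film_camera: Bystander: black and silver camera, about 63 x 75 x 58 mm; origin under its centre.
- mug: Bystander: white mug, 76 mm diameter, 80 mm high; origin under its centre.
- cigar_box: Bystander: wooden box, 114 x 164 x 43 mm; origin under its centre.
- book: Bystander: red book lying flat, 125 x 175 x 30 mm; origin under its centre.
- syrup_bottle: Bystander: brown glass bottle, 72 mm diameter, 170 mm high; origin under its centre.
- biscuit_tin: Bystander: round tin with a yellow label, 110 mm diameter, 90 mm high; origin under its centre.
There are look-alikes about, which are no part of the job. Leave any pink look-alike of the crank alone.

How it is judged:
By the outcome, as a careful person would: the job done as asked, in the order asked, and still so for the second after the job is handed in, while the arm keeps its last pose, push and grip.
It also fails if it takes over 72 s, if anything falls off the work surface, if the arm or the gripper's body presses on something with over 40 N, if the wrist force passes 120 N, or if a joint passes its speed limit or range.

## Robot

A 6-joint arm with a two-finger parallel gripper is mounted at the origin on the work surface. World frame = base frame: x ahead of the robot, y to its left, z up, the work surface at z = 0. Lengths are in m, angles in degrees, forces in N, time in s.
With the tool pointing down it reaches from about 0.375 to 0.9 m from the base axis. Payload 3.1 kg.
Tool frame: the origin (TCP) lies midway between the tips of the shut fingers; the grasp point (between the pads) lies 19 mm behind it (bot.hold_point_z is the distance from the TCP to the grasp point, in m); z points along the fingers, y is the line along which they close (so a half turn about z gives the same grasp; the last joint's range is limited). The gripper opens to 87 mm and grips with 3 to 60 N. Pads are 19 mm wide; open, the fingers measure 117 mm over their backs; the gripper's body (75 mm by 190 mm) begins 51 mm behind the grasp point.
Start: joints at [64.83, 30.224, 82.088, -0, 67.689, -10.227], TCP at [0.161, 0.604, 0.223] pointing down, gripper open.
Joint ranges: [-176.69, 176.69], [-43.24, 126.21], [12.49, 139.97], [-82, 262], [0, 151.66], [-163.58, 163.58]. Speed limits (degrees/s): [159.86, 159.86, 180, 180, 180, 180].

## Interface

Orientations are given as a 3x3 rotation matrix whose columns are the frame's x, y, z axes.
In Python, from rig import read_state, optics, order, bot gives the robot as it stands.
- The arm moves only by the tool drive_tool, never from a script. Its argument "steps" is a list of rows, each a list of 7 numbers: the finger opening in mm, from 0 to 87, then the shift along the tool's x, y, z normalised to -1 to 1, where 1 is 0.12 m, then the turn, a rotation vector about the tool's x, y, z normalised to -1 to 1, where 1 is 1.5 rad. In form: [[jaw, tx, ty, tz, ax, ay, az], ...]. A call has 1 to 8 rows; each row is the pose to reach, as a shift and turn from the pose commanded when the call began, along the tool's axes at that moment; what a row does not reach only later rows make up. A row lasts 1/10 s, in which the tool goes at most 50 mm and 8.59 degrees, less where a joint would pass 70% of its speed; a pose out of reach is approached as far as the arm can. A call with a number of a shift or a turn outside -1 to 1 is refused whole. A call with a gripper value outside its range is refused whole. The fingers move at their own pace and stop on an object; the grip force is fixed at half the most. Time passes only in rows, so rows that repeat a pose let the fingers close. It gives the time, the measured TCP pose, the force, the opening and the grip force at its end, in the units of the state.
- read_state(): the state, without advancing time (a new reading comes with each control period).
- optics.capture(name): name is "scene" or "top" or "wrist"; returns a dict with "color" (384x512x3 uint8, blue, green, red), "range_z" (384x512 float32, m along the optical axis (not along the pixel's ray), 0 where there is no reading), "fx", "fy", "cx", "cy" (pixels), "rvec" (rotation vector, rad) and "tvec" (3), from world to camera coordinates, as OpenCV has them. Camera axes: x right, y down, z forward; pixel columns grow to the right and rows downward; lengths in m; the calibration is good to about 2 mm. A picture is of the moment at which its call begins.
- order.hand_in(): hands the job in; it is judged then, once.
The state is a dict: "time_s": time; "joint_positions": joint angles; "qvel": joint speeds; "tau": joint torques, N m; "position": TCP position; "tcp_rot": TCP orientation; "force": force on the tool from outside, world axes, zero at the start; "moment": the same for the moment, N m; "opening": opening from 0.0 (shut) to 1.0 (fully open); "grasp_force": force on a finger pad.
Only numpy, scipy, OpenCV 4.12 (cv2) and the standard library are available. Lean on these libraries where they do the work, as an engineer would, in place of code of your own. Each camera call takes 0.05 s, during which the arm holds its last target. There are 200 camera calls.

## Working session

There is one attempt and no reset: what is moved stays moved. The work goes in short steps, Python scripts to look and compute and a tool call to move; the robot and the scene stay as the last step left them, time stands still between calls to the robot, and variables do not carry over. Pictures are saved under pics/ and viewed, at most 10 in all, crops included, and the job is handed in when it is done.

Besides the shell and the picture viewer there is one more tool, called after "Call:" by a JSON object that holds its "api" and its "payload". drive_tool: Moves the arm, as the interface text tells. Scaled input: -1 to 1 covers 0.12 m each way for a shift and 1.5 rad each way for a turn. Its arguments: {"type":"object","properties":{"steps":{"type":"array"}},"required":["steps"]}

```bash
ls; mkdir -p pics; cat > h.py <<'E'
import numpy as np, cv2
from rig import read_state, optics, order, bot
def cap(n):
    d=optics.capture(n); d['R']=cv2.Rodrigues(np.array(d['rvec'],float))[0]; d['t']=np.array(d['tvec'],float).ravel(); return d
def pts(d):
    """world point of every pixel"""
    z=d['range_z']; v,u=np.indices(z.shape)
    c=np.stack([(u-d['cx'])/d['fx']*z,(v-d['cy'])/d['fy']*z,z],-1)
    w=(c-d['t'])@d['R']; w[z<=0]=np.nan; return w
def ray(d,u,v,h):
    c=np.array([(u-d['cx'])/d['fx'],(v-d['cy'])/d['fy'],1])@d['R']; o=-d['R'].T@d['t']
    return o+c*(h-o[2])/c[2]
def proj(d,p):
    c=d['R']@np.array(p)+d['t']; return c[:2]/c[2]*[d['fx'],d['fy']]+[d['cx'],d['cy']]
E
python3 - <<'E'
from h import *
for n in ('scene','top'):
    d=cap(n); cv2.imwrite(f'pics/{n}0.png',d['color']); np.savez(f'{n}0.npz',**d)
    print(n,-d['R'].T@d['t'],d['fx'])
s=read_state(); print(s['time_s'],s['position'],s['tcp_rot'],bot.hold_point_z)
E
```

```text
pics
scene [ 1.22349654 -0.44519606  1.013716  ] 412.9216796357008
top [ 0.46941471 -0.02813613  1.36483488] 418.1130558747833
0.1 [0.16085232 0.60326198 0.22165478] [[-9.66176570e-01  2.57880084e-01 -8.35297510e-04]
 [ 2.57881207e-01  9.66174965e-01 -1.79424286e-03]
 [ 3.44344044e-04 -1.94896294e-03 -9.99998041e-01]] 0.0187
```

View pics/scene0.png

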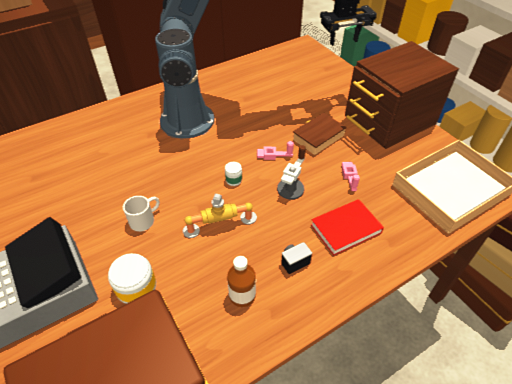

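View pics/top0.png

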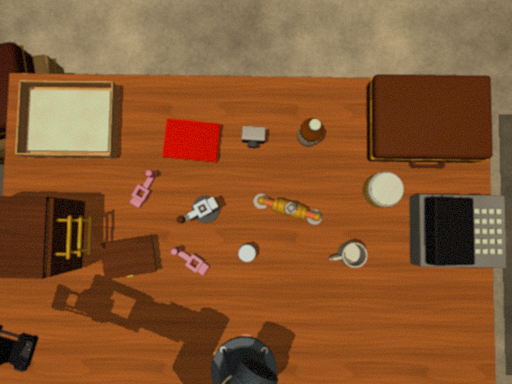

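The scene view shows the silver crank with a dark handle on the dark post at scene (291,175) / top (205,208). The brass valve is at scene (219,212) / top (291,208). There are three crank-like things in the top view: pink at (145,188), pink at (190,260), and silver with dark wood on the post at (205,208). The silver one fits the description. I'll confirm it in a crop and measure.

```bash
python3 - <<'E'
from h import *
T=dict(np.load('top0.npz'));S=dict(np.load('scene0.npz'))
a=cv2.resize(T['color'][165:255,160:340],None,fx=4.4,fy=4.4,interpolation=cv2.INTER_CUBIC)
b=cv2.resize(S['color'][140:240,180:320],None,fx=2.0,fy=2.0,interpolation=cv2.INTER_CUBIC)
im=np.zeros((600,792,3),np.uint8); im[:a.shape[0],:a.shape[1]]=a; im[396:596,:280]=b
cv2.imwrite('pics/crop1.png',im)
w=pts(T); hsv=cv2.cvtColor(T['color'],cv2.COLOR_BGR2HSV)
sub=w[180:235,170:235]; hs=hsv[180:235,170:235]
m=(sub[...,2]>.08)&(sub[...,2]<.105)&(hs[...,1]<70)
for nm,mm in (('hub/arm',m),('grip',(sub[...,2]>.12))):
    p=sub[mm]; print(nm,len(p),np.median(p,0),p.min(0),p.max(0))
sub=w[190:228,270:312]
for lo,hi in ((.1,.115),(.12,.14)):
    p=sub[(sub[...,2]>lo)&(sub[...,2]<hi)]; print('valve',lo,len(p),p.mean(0) if len(p) else '', p.min(0),p.max(0))
for nm,c in (('tin',(247,253)),('mug',(352,255)),('cam',(253,135)),('bottle',(312,127)),('book',(192,140)),('box',(130,257)),('pinkA',(190,260)),('pinkB',(145,188))):
    print(nm,np.round(w[c[1],c[0]],3))
E
```

```text
hub/arm 341 [0.50923595 0.12719347 0.09089505] [0.4724629  0.08305467 0.08008636] [0.54102846 0.18427271 0.10455539]
grip 49 [0.47217236 0.18945318 0.13210522] [0.46317456 0.17881056 0.12066049] [0.48114678 0.19981499 0.13706713]
valve 0.1 59 [ 0.51070238 -0.13492689  0.10994205] [ 0.49470768 -0.15350565  0.10212937] [ 0.52789505 -0.11999278  0.11497789]
valve 0.12 46 [ 0.51087576 -0.1359417   0.13330339] [ 0.50026153 -0.14832625  0.1208298 ] [ 0.52376229 -0.12463353  0.1397254 ]
tin [ 0.37  -0.007  0.063]
mug [ 0.364 -0.345  0.004]
cam [ 0.74  -0.021  0.059]
bottle [ 0.744 -0.192  0.166]
book [0.727 0.176 0.03 ]
box [0.351 0.36  0.042]
pinkA [0.343 0.173 0.028]
pinkB [0.57  0.325 0.022]
```

View pics/crop1.png

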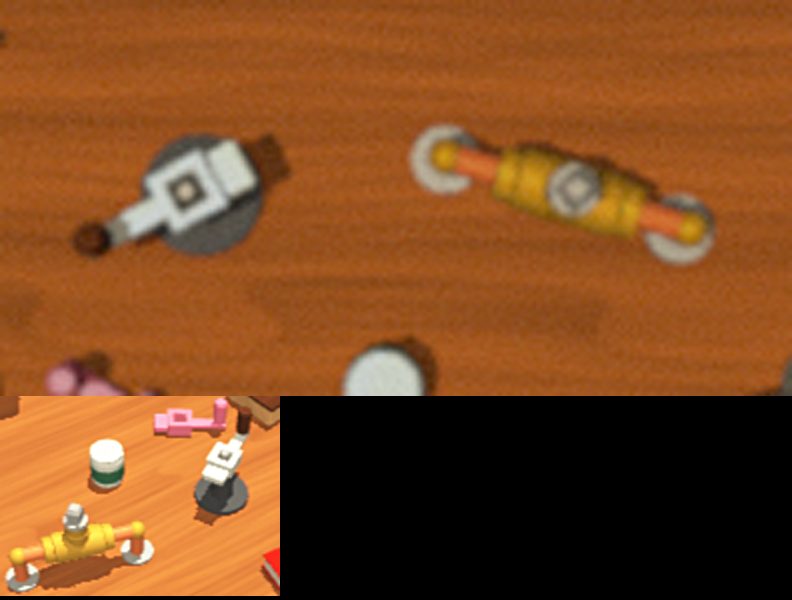

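The crop confirms it: the silver crank's hub hole is at crop (186,190) and its dark wooden handle at (92,238). The stem is at crop (575,188). Next I'll hover above the crank and look with the wrist camera.

```bash
cat >> h.py <<'E'
def row(target,yaw,s=None):
    """scaled shift/turn from the measured pose to TCP target, pointing down, tool y at angle yaw (deg)"""
    s=s or read_state(); R=np.array(s['tcp_rot']); p=np.array(s['position'])
    c,n=np.cos(np.radians(yaw)),np.sin(np.radians(yaw)); y=np.array([c,n,0]); z=np.array([0,0,-1.]); x=np.cross(y,z)
    sh=R.T@(np.array(target)-p)/.12; rv=cv2.Rodrigues(R.T@np.stack([x,y,z],1))[0].ravel()/1.5
    print('shift',np.round(sh,4),'turn',np.round(rv,4),'dist',np.linalg.norm(sh)*.12,'deg',np.degrees(np.linalg.norm(rv)*1.5))
def now():
    s=read_state(); R=np.array(s['tcp_rot'])
    print('t',s['time_s'],'p',np.round(s['position'],4),'yaw',np.degrees(np.arctan2(R[1,1],R[0,1])),'F',np.round(s['force'],1),'j',np.round(s['joint_positions'],1),'op',s['opening'],s['grasp_force']); return s
E
python3 - <<'E'
from h import *
T=dict(np.load('top0.npz'))
hub=ray(T,160+186/4.4-.4,165+190/4.4-.4,.094); g=ray(T,160+92/4.4-.4,165+238/4.4-.4,.132)
print(hub,g,np.linalg.norm((g-hub)[:2]),np.degrees(np.arctan2(*(g-hub)[1::-1])))
st=ray(T,160+575/4.4-.4,165+188/4.4-.4,.136);print(st)
now(); row([.508,.127,.24],30)
E
```

```text
[0.50714221 0.13130271 0.094     ] [0.47302947 0.18871324 0.132     ] 0.06678059421519904 120.7183486916366
[ 0.51088274 -0.13372746  0.136     ]
t 0.1 p [0.1609 0.6033 0.2217] yaw 75.05566003386274 F [0.3 0.5 0.1] j [ 64.8  30.3  82.1  -0.   67.7 -10.2] op 1.0007305452160502 0.0
shift [-3.8185 -3.0889 -0.1482] turn [-1.300e-03  3.000e-04  5.242e-01] dist 0.5896384804059467 deg 45.05577607701094
```

Call:
{"api": "drive_tool", "payload": {"steps": [[87,-0.95,-0.77,-0.03,0,0,0],[87,-0.95,-0.77,-0.03,0,0,0],[87,-0.95,-0.77,-0.03,0,0,0],[87,-0.95,-0.77,-0.03,0,0,0]]}}

```text
time_s: 0.5
position: [0.2497, 0.4808, 0.2257]
tcp_rot: [[-0.965, 0.263, -0.001], [0.263, 0.965, -0.004], [-0.0, -0.004, -1.0]]
force: [-0.5, 0.4, -0.4]
opening: 1.0
grasp_force: 0.0
```

Call:
{"api": "drive_tool", "payload": {"steps": [[87,-0.95,-0.77,-0.03,0,0,0],[87,-0.95,-0.77,-0.03,0,0,0],[87,-0.95,-0.77,-0.03,0,0,0],[87,-0.95,-0.77,-0.03,0,0,0]]}}

```text
time_s: 0.9
position: [0.3366, 0.3634, 0.2297]
tcp_rot: [[-0.965, 0.264, 0.001], [0.264, 0.965, -0.001], [-0.001, -0.001, -1.0]]
force: [-0.4, 0.2, -0.3]
opening: 0.996
grasp_force: 0.0
```

Call:
{"api": "drive_tool", "payload": {"steps": [[87,-0.95,-0.77,-0.03,0,0,0],[87,-0.95,-0.77,-0.03,0,0,0],[87,-0.95,-0.77,-0.03,0,0,0],[87,-0.95,-0.77,-0.03,0,0,0]]}}

```text
time_s: 1.3
position: [0.4239, 0.2454, 0.2335]
tcp_rot: [[-0.965, 0.263, 0.003], [0.263, 0.965, -0.0], [-0.003, 0.0, -1.0]]
force: [-0.0, 0.5, 0.8]
opening: 1.003
grasp_force: 0.0
```

Call:
{"api": "drive_tool", "payload": {"steps": [[87,-0.95,-0.77,-0.03,0,0,0.52],[87,-0.95,-0.77,-0.03,0,0,0.52],[87,-0.95,-0.77,-0.03,0,0,0.52],[87,-0.95,-0.77,-0.03,0,0,0.52],[87,-0.95,-0.77,-0.03,0,0,0.52],[87,-0.95,-0.77,-0.03,0,0,0.52],[87,-0.95,-0.77,-0.03,0,0,0.52],[87,-0.95,-0.77,-0.03,0,0,0.52]]}}

```text
time_s: 2.1
position: [0.506, 0.1303, 0.2369]
tcp_rot: [[-0.509, 0.861, -0.0], [0.861, 0.509, 0.0], [0.0, -0.0, -1.0]]
force: [-0.4, 0.3, 0.3]
opening: 1.001
grasp_force: 0.0
```

```bash
python3 - <<'E'
from h import *
now(); d=cap('wrist'); np.savez('w1.npz',**d); cv2.imwrite('pics/w1.png',d['color'])
print(-d['R'].T@d['t'],d['R'][2],d['fx']); print(proj(d,[.507,.131,.094]),proj(d,[.511,-.134,.136]))
E
```

```text
t 2.1 p [0.506  0.1303 0.2369] yaw 30.56934136423453 F [-0.4  0.3  0.3] j [  2.2  21.3  95.7   0.   63.  -28.4] op 1.0007781954643022 0.0
[0.46964394 0.19166029 0.39859252] [ 0.13122548 -0.22276299 -0.96600027] 323.24220930309326
[255.81523632 181.24246117] [127.74207639 409.16816541]
```

View pics/w1.png

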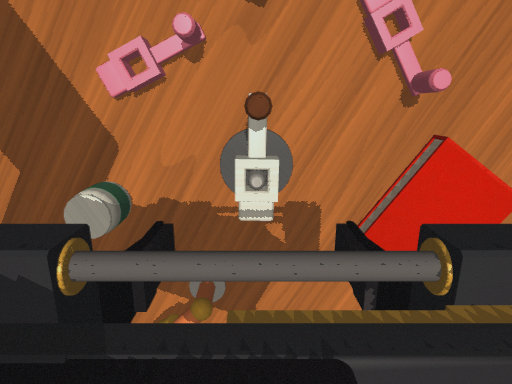

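The wrist view shows the crank with its hub square centred at about (257,179), the handle top at (258,105), and the arm running straight up the image. It is well aligned with the tool.

```bash
cat >> h.py <<'E'
def blob(w,lo,hi,box):
    """min-area rect (world xy, mm) of points in a height band within box x0,x1,y0,y1"""
    m=(w[...,2]>lo)&(w[...,2]<hi)&(w[...,0]>box[0])&(w[...,0]<box[1])&(w[...,1]>box[2])&(w[...,1]<box[3])
    p=w[m]; (c,sz,a)=cv2.minAreaRect((p[:,:2]*1000).astype(np.float32)); print(len(p),'z',np.round(np.median(p[:,2]),4),'rect',np.round(c,1),np.round(sz,1),round(a,1),'mean',np.round(p.mean(0),4)); return m
E
python3 - <<'E'
from h import *
d=dict(np.load('w1.npz')); w=pts(d)
blob(w,.0895,.098,(.45,.56,.08,.17)); blob(w,.125,.14,(.44,.52,.15,.22))
# hub square outline by colour and ray casting
g=cv2.cvtColor(d['color'],cv2.COLOR_BGR2HSV)
m=((w[...,2]>.0895)&(w[...,2]<.098)).astype(np.uint8); m[:, :200]=0; m[:,320:]=0; m[:140]=0; m[225:]=0
cs,_=cv2.findContours(m,0,2); c=max(cs,key=cv2.contourArea); b=cv2.boxPoints(cv2.minAreaRect(c)); q=np.array([ray(d,*v,.094) for v in b]); print(b.round(1),q.round(4),q.mean(0)); e=q[1]-q[0]; print(np.degrees(np.arctan2(e[1],e[0])))
cs,_=cv2.findContours(((w[...,2]>.129)&(w[...,2]<.135)).astype(np.uint8)[90:125,230:290],0,2); c=max(cs,key=cv2.contourArea); (u,v),r=cv2.minEnclosingCircle(c); G=ray(d,u+230,v+90,.132); print('grip',u+230,v+90,r,G)
f=G-q.mean(0); print('arm',np.hypot(*f[:2]),np.degrees(np.arctan2(f[1],f[0])))
E
```

```text
1523 z 0.0935 rect [507.2 132. ] [41.8 42.4] 29.8 mean [0.5066 0.1325 0.0936]
617 z 0.131 rect [472.3 192.8] [21.8 21.9] 49.0 mean [0.4722 0.1928 0.1305]
[[235. 158.]
 [278. 158.]
 [278. 201.]
 [235. 201.]] [[0.4785 0.1404 0.094 ]
 [0.5136 0.1612 0.094 ]
 [0.5359 0.1249 0.094 ]
 [0.4995 0.1034 0.094 ]] [0.50688039 0.13249978 0.094     ]
30.56491359408354
grip 257.625 105.625 13.380355834960938 [0.47206125 0.19253781 0.132     ]
arm 0.06940415710537436 120.11165293756223
```

```bash
python3 - <<'E'
from h import *
row([.507,.132,.066],30)
E
```

```text
shift [0.0097 0.0151 1.4242] turn [-0.0001 -0.0001  0.0062] dist 0.17092342530210572 deg 0.534808851810712
```

Call:
{"api": "drive_tool", "payload": {"steps": [[87,0.01,0.015,0.4,0,0,0.006],[87,0.01,0.015,0.75,0,0,0.006],[87,0.01,0.015,1,0,0,0.006]]}}

```text
time_s: 2.45
position: [0.5062, 0.1316, 0.1151]
tcp_rot: [[-0.499, 0.866, -0.002], [0.866, 0.499, -0.0], [0.001, -0.002, -1.0]]
force: [1.2, 0.2, 0.1]
opening: 0.999
grasp_force: 0.0
```

Call:
{"api": "drive_tool", "payload": {"steps": [[87,0,0,0.2,0,0,0],[87,0,0,0.35,0,0,0],[87,0,0,0.424,0,0,0],[87,0,0,0.424,0,0,0]]}}

```text
time_s: 2.85
position: [0.5066, 0.1314, 0.0651]
tcp_rot: [[-0.499, 0.867, -0.002], [0.867, 0.499, -0.0], [0.001, -0.002, -1.0]]
force: [-0.3, 0.0, 0.4]
opening: 0.999
grasp_force: 0.0
```

Call:
{"api": "drive_tool", "payload": {"steps": [[30,0,0,0,0,0,0],[30,0,0,0,0,0,0],[30,0,0,0,0,0,0],[30,0,0,0,0,0,0],[30,0,0,0,0,0,0],[30,0,0,0,0,0,0]]}}

```text
time_s: 3.45
position: [0.5075, 0.1311, 0.0663]
tcp_rot: [[-0.498, 0.867, 0.0], [0.867, 0.498, 0.0], [-0.0, 0.0, -1.0]]
force: [-0.5, -1.0, -0.7]
opening: 0.539
grasp_force: 0.0
```

Call:
{"api": "drive_tool", "payload": {"steps": [[30,0,0,0,0,0,0],[30,0,0,0,0,0,0],[30,0,0,0,0,0,0],[30,0,0,0,0,0,0]]}}

```text
time_s: 3.85
position: [0.5075, 0.1311, 0.0662]
tcp_rot: [[-0.498, 0.867, 0.0], [0.867, 0.498, 0.0], [-0.0, 0.0, -1.0]]
force: [0.4, -0.1, 3.0]
opening: 0.477
grasp_force: 30.0
```

Call:
{"api": "drive_tool", "payload": {"steps": [[30,0,0,-0.1,0,0,0],[30,0,0,-0.3,0,0,0],[30,0,0,-0.6,0,0,0],[30,0,0,-0.9,0,0,0],[30,0,0,-1,0,0,0],[30,0,0,-1,0,0,0]]}}

```text
time_s: 4.45
position: [0.5083, 0.1312, 0.1877]
tcp_rot: [[-0.498, 0.867, 0.004], [0.867, 0.498, 0.0], [-0.002, 0.004, -1.0]]
force: [-0.6, 0.2, -4.0]
opening: 0.482
grasp_force: 30.0
```

```bash
python3 - <<'E'
from h import *
s=now(); d=cap('wrist'); np.savez('w2.npz',**d); w=pts(d)
h=s['position'][2]+.028
print(h); blob(w,h-.005,h+.006,(.45,.56,.08,.17)); blob(w,h+.03,h+.05,(.44,.52,.15,.22))
row([.511,-.134,.186],30)
E
```

```text
t 4.45 p [0.5083 0.1312 0.1877] yaw 29.858360976951197 F [-0.6  0.2 -4. ] j [  2.3  25.2  98.7  -0.   55.9 -27.6] op 0.48165406787177634 29.99886827543378
0.21573552096628815
5171 z 0.215 rect [507.6 131.9] [64.1 43.2] 29.4 mean [0.5062 0.1346 0.215 ]
4707 z 0.2526 rect [491.  177.8] [58.2 53.9] 2.0 mean [0.4746 0.1913 0.2529]
shift [-1.9326e+00 -1.0705e+00  6.0000e-04] turn [ 0.0002  0.0001 -0.0017] dist 0.2651101881701578 deg 0.14949596584483466
```

```bash
python3 - <<'E'
from h import *
row([.609,-.124,.195],30)
E
```

```text
shift [-2.2668 -0.3207 -0.0741] turn [ 0.0002  0.0001 -0.0017] dist 0.2748687964174541 deg 0.14949596584483466
```

Call:
{"api": "drive_tool", "payload": {"steps": [[30,-0.25,-0.04,-0.03,0,0,0],[30,-0.6,-0.1,-0.03,0,0,0],[30,-0.95,-0.12,-0.03,0,0,0],[30,-1,-0.14,-0.03,0,0,0]]}}

```text
time_s: 4.9
position: [0.5544, 0.0145, 0.1875]
tcp_rot: [[-0.495, 0.869, -0.0], [0.869, 0.495, -0.002], [-0.001, -0.001, -1.0]]
force: [0.1, 0.3, -2.6]
opening: 0.482
grasp_force: 30.0
```

Call:
{"api": "drive_tool", "payload": {"steps": [[30,-0.35,-0.05,-0.02,0,0,0],[30,-0.7,-0.1,-0.04,0,0,0],[30,-1,-0.14,-0.04,0,0,0]]}}

```text
time_s: 5.2
position: [0.5969, -0.0949, 0.192]
tcp_rot: [[-0.498, 0.867, -0.004], [0.867, 0.498, 0.001], [0.003, -0.003, -1.0]]
force: [1.4, -0.1, -2.7]
opening: 0.477
grasp_force: 30.0
```

Call:
{"api": "drive_tool", "payload": {"steps": [[30,-0.2,-0.04,0,0,0,0],[30,-0.267,-0.04,0,0,0,0],[30,-0.267,-0.04,0,0,0,0],[30,-0.267,-0.04,0,0,0,0]]}}

```text
time_s: 5.6
position: [0.608, -0.1222, 0.193]
tcp_rot: [[-0.498, 0.867, -0.004], [0.867, 0.498, 0.002], [0.004, -0.002, -1.0]]
force: [-0.5, 0.8, -3.2]
opening: 0.479
grasp_force: 30.0
```

```bash
python3 - <<'E'
from h import *
s=now(); d=cap('wrist'); np.savez('w3.npz',**d); w=pts(d)
b=(.47,.55,-.17,-.10)
for lo,hi in ((.134,.139),(.126,.139),(.104,.113)): blob(w,lo,hi,b)
u,v=proj(d,[.511,-.134,.136]).astype(int); print(u,v)
im=d['color'].copy(); v0=max(v-60,0);u0=max(u-60,0)
k=cv2.resize(im[v0:v0+120,u0:u0+120],(384,384),interpolation=cv2.INTER_CUBIC)
cv2.imwrite('pics/w3.png',np.hstack([im[:,:400],k]))
E
```

```text
t 5.6 p [ 0.608  -0.1222  0.193 ] yaw 29.881862878307683 F [-0.5  0.8 -3.2] j [-21.7  31.8  84.3   0.   64.1 -51.6] op 0.4789438885761698 29.99892694875598
420 z 0.1355 rect [ 511.6 -133.9] [15.1 15.3] 40.3 mean [ 0.5114 -0.1339  0.1355]
865 z 0.1338 rect [ 511.3 -134.3] [21.1 20. ] 41.2 mean [ 0.5125 -0.1327  0.1332]
769 z 0.1094 rect [ 512.9 -132.6] [29.9 34.1] 44.4 mean [ 0.5148 -0.1289  0.1093]
122 155
```

View pics/w3.png

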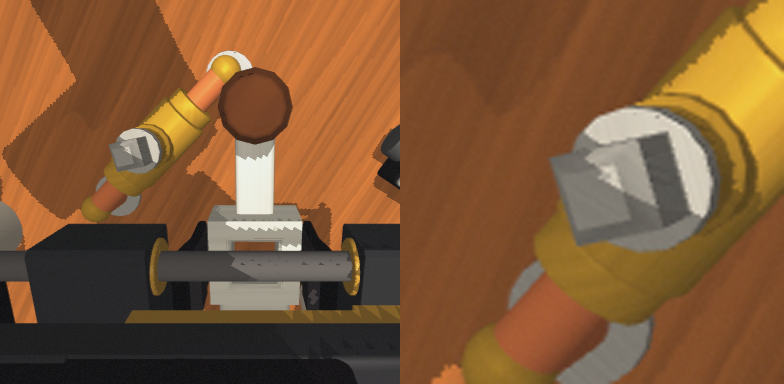

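The view shows the stem at (130,150) with its flats clear and the held crank to the right (hub front edge at row 207, handle top at (255,105)). Next I'll fit the stem's faces and the crank's place in the hand.

```bash
python3 - <<'E'
from h import *
d=dict(np.load('w3.npz')); w=pts(d); s=read_state(); R=np.array(s['tcp_rot']); p=np.array(s['position'])
b=(w[...,0]>.49)&(w[...,0]<.535)&(w[...,1]>-.155)&(w[...,1]<-.11)
m=b&(w[...,2]>.1125)&(w[...,2]<.1285); q=w[m]; print('wall',len(q))
c=np.array([.5115,-.134]); rel=q[:,:2]-c
best=[]
for a in np.arange(0,360,1.):
    n=np.array([np.cos(np.radians(a)),np.sin(np.radians(a))]); best.append(np.sum(np.abs(rel@n-.010)<.0006))
best=np.array(best); print([(a,best[a]) for a in np.argsort(-best)[:14]])
for a0 in (np.argsort(-best)[0],):
  for k in range(4):
    a=a0+90*k; n=np.array([np.cos(np.radians(a)),np.sin(np.radians(a))]); sel=np.abs(rel@n-.010)<.002; sel&=np.abs(rel@[-n[1],n[0]])<.009
    if sel.sum()>40:
        l=cv2.fitLine(rel[sel].astype(np.float32),cv2.DIST_HUBER,0,1e-4,1e-4).ravel(); nn=np.array([l[1],-l[0]]); nn*=np.sign(nn@n); print('face',a,sel.sum(),'normal',np.degrees(np.arctan2(nn[1],nn[0])),'dist',nn@l[2:])
m=(b&(w[...,2]>.1345)&(w[...,2]<.139)).astype(np.uint8); cs,_=cv2.findContours(m,0,2); k=max(cs,key=cv2.contourArea); B=cv2.boxPoints(cv2.minAreaRect(k)); Q=np.array([ray(d,*v,.136) for v in B]); print('tip',Q.mean(0),[np.round(np.degrees(np.arctan2(*(Q[i+1]-Q[i])[1::-1])),1) for i in range(3)],np.linalg.norm(np.diff(Q,axis=0),axis=1))
# held crank in tool frame
t=(w-p)@R
z=t[...,2]
def show(n,m):
    q=t[m]; print(n,m.sum(),'min',np.nanmin(q,0).round(4),'max',np.nanmax(q,0).round(4),'mean',q.mean(0).round(4))
near=(abs(t[...,1])<.05)&(t[...,0]>0)&(t[...,0]<.1)
show('grip top',near&(z<-.06)&(z>-.07)&(t[...,0]>.05))
show('hubtop',near&(z>-.032)&(z<-.023)&(t[...,0]<.03)&(abs(t[...,1])<.018))
show('arm',near&(z>-.022)&(z<-.012)&(t[...,0]>.03))
E
```

```text
wall 229
[(np.int64(46), np.int64(110)), (np.int64(47), np.int64(108)), (np.int64(41), np.int64(107)), (np.int64(42), np.int64(107)), (np.int64(45), np.int64(107)), (np.int64(40), np.int64(106)), (np.int64(48), np.int64(106)), (np.int64(43), np.int64(104)), (np.int64(38), np.int64(104)), (np.int64(44), np.int64(101)), (np.int64(37), np.int64(100)), (np.int64(36), np.int64(100)), (np.int64(39), np.int64(100)), (np.int64(35), np.int64(97))]
face 46 198 normal 41.31651 dist 0.009384944
tip [ 0.51177939 -0.13360821  0.136     ] [np.float64(43.5), np.float64(-51.4), np.float64(-136.2)] [0.01411753 0.01412517 0.01435386]
grip top 4297 min [ 0.0597 -0.0113 -0.0669] max [ 0.082   0.0111 -0.06  ] mean [ 0.071  -0.0002 -0.0641]
hubtop 2194 min [ 0.0066 -0.018  -0.029 ] max [ 0.0224  0.018  -0.0231] mean [ 0.0165  0.0001 -0.0266]
arm 2158 min [ 0.03   -0.0093 -0.0189] max [ 0.0571  0.0088 -0.0137] mean [ 0.0431 -0.0003 -0.0168]
```

```bash
python3 - <<'E'
from h import *
row([.5122,-.1347,.150],42)
E
```

```text
shift [ 0.3058 -0.7452  0.3637] turn [-0.0009 -0.0022 -0.1406] dist 0.10605923437472467 deg 12.081510330144376
```

Call:
{"api": "drive_tool", "payload": {"steps": [[30,0.1,-0.25,0,0,0,-0.05],[30,0.2,-0.5,0,0,0,-0.1],[30,0.306,-0.745,0.1,-0.001,-0.002,-0.141],[30,0.306,-0.745,0.3,-0.001,-0.002,-0.141],[30,0.306,-0.745,0.364,-0.001,-0.002,-0.141],[30,0.306,-0.745,0.364,-0.001,-0.002,-0.141],[30,0.306,-0.745,0.364,-0.001,-0.002,-0.141]]}}

```text
time_s: 6.35
position: [0.5148, -0.1363, 0.1514]
tcp_rot: [[-0.67, 0.743, 0.004], [0.743, 0.67, -0.002], [-0.005, 0.002, -1.0]]
force: [0.8, 0.3, -3.5]
opening: 0.481
grasp_force: 30.0
```

```bash
python3 - <<'E'
from h import *
now();row([.5122,-.1347,.150],42)
E
```

```text
t 6.35 p [ 0.5148 -0.1363  0.1514] yaw 42.03419329330573 F [ 0.8  0.3 -3.5] j [-26.9  28.8  99.6   0.   51.3 -68.9] op 0.48132091556088674 29.998833602294326
shift [ 0.0246 -0.0071  0.0112] turn [0.0012 0.003  0.0004] dist 0.003349778137220079 deg 0.283832124650194
```

Call:
{"api": "drive_tool", "payload": {"steps": [[30,0.025,-0.007,0.01,0.001,0.003,0],[30,0.025,-0.007,0.01,0.001,0.003,0],[30,0.025,-0.007,0.01,0.001,0.003,0]]}}

```text
time_s: 6.65
position: [0.5114, -0.1349, 0.15]
tcp_rot: [[-0.669, 0.743, -0.0], [0.743, 0.669, 0.0], [0.001, -0.0, -1.0]]
force: [-0.2, -1.4, -2.4]
opening: 0.477
grasp_force: 30.0
```

```bash
python3 - <<'E'
from h import *
now();row([.5122,-.1347,.150],42)
E
```

```text
t 6.65 p [ 0.5114 -0.1349  0.15  ] yaw 41.98400822825977 F [-0.2 -1.4 -2.4] j [-26.9  28.8 100.    0.   51.3 -68.9] op 0.476933133060435 29.998933095484972
shift [-0.0032  0.0063 -0.0002] turn [-0.     -0.0004 -0.0002] dist 0.0008514206923110208 deg 0.03539809179246437
```

Call:
{"api": "drive_tool", "payload": {"steps": [[30,-0.003,0.006,0.06,0,0,0],[30,-0.003,0.006,0.12,0,0,0],[30,-0.003,0.006,0.16,0,0,0],[30,-0.003,0.006,0.19,0,0,0],[30,-0.003,0.006,0.19,0,0,0]]}}

```text
time_s: 7.15
position: [0.5114, -0.1346, 0.126]
tcp_rot: [[-0.669, 0.744, -0.002], [0.744, 0.669, 0.001], [0.003, -0.001, -1.0]]
force: [0.2, -0.1, -3.3]
opening: 0.481
grasp_force: 30.0
```

```bash
python3 - <<'E'
from h import *
now();row([.5122,-.1347,.127],42)
E
```

```text
t 7.15 p [ 0.5114 -0.1346  0.126 ] yaw 41.962468928266055 F [ 0.2 -0.1 -3.3] j [-26.9  31.  101.    0.   48.2 -68.8] op 0.48149130183728667 29.998941980302334
shift [-0.0054  0.0045 -0.0086] turn [-0.0006 -0.0018 -0.0004] dist 0.0013414279375389161 deg 0.16871264577374143
```

No contact so far, and the hub should be 7 mm down over the tip. I'll continue in gentle steps.

Call:
{"api": "drive_tool", "payload": {"steps": [[30,-0.003,0.002,0.02,0,-0.001,0],[30,-0.003,0.002,0.04,0,-0.001,0],[30,-0.003,0.002,0.055,0,-0.001,0],[30,-0.003,0.002,0.055,0,-0.001,0]]}}

```text
time_s: 7.55
position: [0.5121, -0.1347, 0.12]
tcp_rot: [[-0.669, 0.744, -0.0], [0.744, 0.669, -0.0], [0.0, -0.0, -1.0]]
force: [0.1, 0.2, -3.8]
opening: 0.479
grasp_force: 30.0
```

Call:
{"api": "drive_tool", "payload": {"steps": [[30,0,0,0.02,0,0,0],[30,0,0,0.04,0,0,0],[30,0,0,0.05,0,0,0],[30,0,0,0.05,0,0,0]]}}

```text
time_s: 7.95
position: [0.5121, -0.1347, 0.1139]
tcp_rot: [[-0.669, 0.744, -0.001], [0.744, 0.669, -0.0], [0.0, -0.0, -1.0]]
force: [-0.6, 0.0, -3.2]
opening: 0.481
grasp_force: 30.0
```

Call:
{"api": "drive_tool", "payload": {"steps": [[30,0,0,0.02,0,0,0],[30,0,0,0.04,0,0,0],[30,0,0,0.056,0,0,0],[30,0,0,0.056,0,0,0]]}}

```text
time_s: 8.35
position: [0.512, -0.1346, 0.1071]
tcp_rot: [[-0.669, 0.744, -0.001], [0.744, 0.669, 0.0], [0.001, -0.0, -1.0]]
force: [-0.6, 0.1, -3.2]
opening: 0.481
grasp_force: 30.0
```

Call:
{"api": "drive_tool", "payload": {"steps": [[30,0,0,0.01,0,0,0],[30,0,0,0.015,0,0,0],[30,0,0,0.015,0,0,0]]}}

```text
time_s: 8.65
position: [0.5122, -0.1348, 0.1062]
tcp_rot: [[-0.669, 0.743, 0.0], [0.743, 0.669, -0.001], [-0.0, -0.0, -1.0]]
force: [-1.8, 0.2, 1.6]
opening: 0.48
grasp_force: 30.0
```

Call:
{"api": "drive_tool", "payload": {"steps": [[87,0,0,0,0,0,0],[87,0,0,0,0,0,0],[87,0,0,0,0,0,0],[87,0,0,0,0,0,0],[87,0,0,-0.2,0,0,0],[87,0,0,-0.5,0,0,0],[87,0,0,-0.75,0,0,0],[87,0,0,-0.75,0,0,0]]}}

```text
time_s: 9.45
position: [0.515, -0.1361, 0.1996]
tcp_rot: [[-0.669, 0.743, 0.008], [0.743, 0.669, -0.005], [-0.009, 0.003, -1.0]]
force: [0.6, 0.3, -0.9]
opening: 0.996
grasp_force: 0.0
```

```bash
python3 - <<'E'
from h import *
s=now(); d=cap('wrist'); np.savez('w4.npz',**d); w=pts(d); cv2.imwrite('pics/w4.png',d['color'])
b=(.42,.56,-.18,-.04)
blob(w,.1315,.1355,b); m=blob(w,.166,.176,b)
m=m.astype(np.uint8); cs,_=cv2.findContours(m,0,2); c=max(cs,key=cv2.contourArea); (u,v),r=cv2.minEnclosingCircle(c); G=ray(d,u,v,.172); print('grip',u,v,r,G)
row([G[0],G[1],s['position'][2]],42); row([G[0],G[1],.135],42)
E
```

```text
t 9.45 p [ 0.515  -0.1361  0.1996] yaw 41.97866278657186 F [ 0.6  0.3 -0.9] j [-26.8  24.7  97.1  -0.   57.6 -68.8] op 0.9955459357647259 0.0
2731 z 0.1335 rect [ 511.6 -134. ] [42.  42.5] 41.8 mean [ 0.5111 -0.1335  0.1335]
1209 z 0.1711 rect [464.9 -82. ] [21.9 21.7] 85.1 mean [ 0.4648 -0.0819  0.1706]
grip 252.12820434570312 99.93589782714844 20.125221252441406 [ 0.46478376 -0.08189572  0.172     ]
shift [ 0.6033 -0.0041 -0.0198] turn [ 0.0011  0.0034 -0.0003] dist 0.07244018872908807 deg 0.3042062638134909
shift [ 0.606  -0.005   0.5188] turn [ 0.0011  0.0034 -0.0003] dist 0.09573211881212948 deg 0.3042062638134909
```

View pics/w4.png

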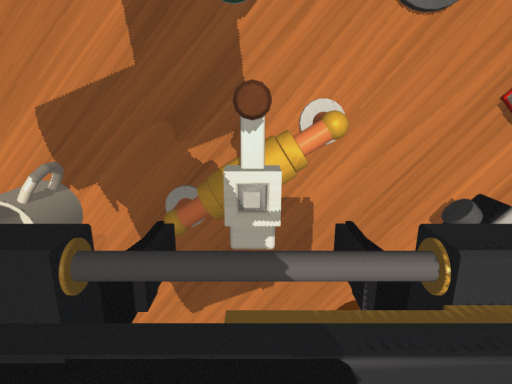

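The picture shows the crank seated on the stem (hub at (252,197), top at 133.5 mm as it should be) with the handle at (252,100). Now I'll grip the handle.

Call:
{"api": "drive_tool", "payload": {"steps": [[87,0.3,0,0,0,0,0],[87,0.585,0,0,0,0,0],[87,0.585,0,0,0,0,0],[87,0.585,0,0.25,0,0,0],[60,0.585,0,0.45,0,0,0],[50,0.585,0,0.51,0,0,0],[50,0.585,0,0.51,0,0,0],[50,0.585,0,0.51,0,0,0]]}}

```text
time_s: 10.3
position: [0.4656, -0.0829, 0.1345]
tcp_rot: [[-0.669, 0.744, 0.0], [0.744, 0.669, -0.0], [-0.0, -0.0, -1.0]]
force: [-0.5, 0.7, -0.1]
opening: 0.724
grasp_force: 0.0
```

```bash
python3 - <<'E'
from h import *
now(); row([.4648,-.0819,.135],42)
E
```

```text
t 10.3 p [ 0.4656 -0.0829  0.1345] yaw 41.96285585303112 F [-0.5  0.7 -0.1] j [-23.7  26.8 108.5  -0.   44.6 -65.6] op 0.7235152320385044 0.0
shift [ 0.011   0.0004 -0.0038] turn [-0.0002  0.0002 -0.0004] dist 0.0013969100360132739 deg 0.04537935785716828
```

Call:
{"api": "drive_tool", "payload": {"steps": [[12,0.01,0,0,0,0,0],[12,0.01,0,0,0,0,0],[12,0.01,0,0,0,0,0],[12,0.01,0,0,0,0,0],[12,0.01,0,0,0,0,0],[12,0.01,0,0,0,0,0],[12,0.01,0,0,0,0,0],[12,0.01,0,0,0,0,0]]}}

```text
time_s: 11.1
position: [0.4645, -0.0817, 0.1345]
tcp_rot: [[-0.669, 0.744, -0.0], [0.744, 0.669, -0.0], [-0.0, -0.0, -1.0]]
force: [-0.3, 0.8, 0.6]
opening: 0.252
grasp_force: 30.0
```

```bash
cat >> h.py <<'E'
C=np.array([.5115,-.134])
def ang():
    s=read_state(); v=np.array(s['position'])[:2]-C; print('handle deg',round(np.degrees(np.arctan2(v[1],v[0])),2),'r',np.hypot(*v).round(4),'z',s['position'][2].round(4),'F',np.round(s['force'],1),'op',round(s['opening'],3),'t',s['time_s'])
def arc(a0,da,n,r=.07,yaw=42):
    """scaled tool shifts along the handle's circle from angle a0 by da per row; relative to commanded point at a0"""
    c,s=np.cos(np.radians(yaw)),np.sin(np.radians(yaw)); X=np.array([[-s,c],[c,s]])
    f=lambda a:r*np.array([np.cos(np.radians(a)),np.sin(np.radians(a))])
    for k in range(1,n+1): print(np.round(X@(f(a0+k*da)-f(a0))/.12,3).tolist())
E
python3 - <<'E'
from h import *
now(); ang()
for a0 in (132,12,-108): print(a0); arc(a0,-15,8)
E
```

```text
t 11.1 p [ 0.4645 -0.0817  0.1345] yaw 41.966488708075964 F [-0.3  0.8  0.6] j [-23.6  26.8 108.7  -0.   44.5 -65.5] op 0.25179013310786613 30.000158397015184
handle deg 131.96 r 0.0703 z 0.1345 F [-0.3  0.8  0.6] op 0.252 t 11.1
132
[-0.02, 0.151]
[-0.078, 0.292]
[-0.171, 0.412]
[-0.292, 0.505]
[-0.432, 0.563]
[-0.583, 0.583]
[-0.734, 0.563]
[-0.875, 0.505]
12
[-0.121, -0.093]
[-0.214, -0.214]
[-0.272, -0.354]
[-0.292, -0.505]
[-0.272, -0.656]
[-0.214, -0.797]
[-0.121, -0.918]
[-0.0, -1.01]
-108
[0.141, -0.058]
[0.292, -0.078]
[0.443, -0.058]
[0.583, -0.0]
[0.704, 0.093]
[0.797, 0.214]
[0.855, 0.354]
[0.875, 0.505]
```

Call:
{"api": "drive_tool", "payload": {"steps": [[12,-0.02,0.151,0,0,0,0],[12,-0.078,0.292,0,0,0,0],[12,-0.171,0.412,0,0,0,0],[12,-0.292,0.505,0,0,0,0],[12,-0.432,0.563,0,0,0,0],[12,-0.583,0.583,0,0,0,0],[12,-0.734,0.563,0,0,0,0],[12,-0.875,0.505,0,0,0,0]]}}

```text
time_s: 11.9
position: [0.5793, -0.1187, 0.1342]
tcp_rot: [[-0.669, 0.743, -0.002], [0.743, 0.669, 0.001], [0.003, -0.001, -1.0]]
force: [-3.1, 2.6, 0.8]
opening: 0.255
grasp_force: 30.0
```

```bash
python3 - <<'E'
from h import *
ang()
for a0 in range(12,-250,-15): print(a0,end=' '); arc(a0,-7.5,2)
E
```

```text
handle deg 12.73 r 0.0695 z 0.1342 F [-3.1  2.6  0.8] op 0.255 t 11.9
12 [-0.063, -0.042]
[-0.121, -0.093]
-3 [-0.05, -0.057]
[-0.093, -0.121]
-18 [-0.034, -0.068]
[-0.058, -0.141]
-33 [-0.015, -0.075]
[-0.02, -0.151]
-48 [0.005, -0.076]
[0.02, -0.151]
-63 [0.025, -0.072]
[0.058, -0.141]
-78 [0.042, -0.063]
[0.093, -0.121]
-93 [0.057, -0.05]
[0.121, -0.093]
-108 [0.068, -0.034]
[0.141, -0.058]
-123 [0.075, -0.015]
[0.151, -0.02]
-138 [0.076, 0.005]
[0.151, 0.02]
-153 [0.072, 0.025]
[0.141, 0.058]
-168 [0.063, 0.042]
[0.121, 0.093]
-183 [0.05, 0.057]
[0.093, 0.121]
-198 [0.034, 0.068]
[0.058, 0.141]
-213 [0.015, 0.075]
[0.02, 0.151]
-228 [-0.005, 0.076]
[-0.02, 0.151]
-243 [-0.025, 0.072]
[-0.058, 0.141]
```

Call:
{"api": "drive_tool", "payload": {"steps": [[12,-0.063,-0.042,0,0,0,0],[12,-0.121,-0.093,0,0,0,0]]}}

```text
time_s: 12.1
position: [0.5809, -0.1378, 0.1343]
tcp_rot: [[-0.668, 0.744, -0.0], [0.744, 0.668, 0.001], [0.001, 0.0, -1.0]]
force: [-0.9, 2.7, 2.0]
opening: 0.256
grasp_force: 30.0
```

Call:
{"api": "drive_tool", "payload": {"steps": [[12,-0.05,-0.057,0,0,0,0],[12,-0.093,-0.121,0,0,0,0],[12,-0.093,-0.121,0,0,0,0]]}}

```text
time_s: 12.4
position: [0.5772, -0.1568, 0.1344]
tcp_rot: [[-0.668, 0.744, -0.001], [0.744, 0.668, -0.001], [-0.0, -0.001, -1.0]]
force: [-0.9, -0.3, 0.8]
opening: 0.253
grasp_force: 30.0
```

Call:
{"api": "drive_tool", "payload": {"steps": [[12,-0.034,-0.068,0,0,0,0],[12,-0.058,-0.141,0,0,0,0]]}}

```text
time_s: 12.6
position: [0.5699, -0.1721, 0.1344]
tcp_rot: [[-0.669, 0.743, 0.0], [0.743, 0.669, -0.0], [-0.0, 0.0, -1.0]]
force: [0.3, 2.7, 1.1]
opening: 0.25
grasp_force: 30.0
```

Call:
{"api": "drive_tool", "payload": {"steps": [[12,-0.015,-0.075,0,0,0,0],[12,-0.02,-0.151,0,0,0,0]]}}

```text
time_s: 12.8
position: [0.5577, -0.1864, 0.1345]
tcp_rot: [[-0.669, 0.744, 0.0], [0.744, 0.669, -0.0], [-0.0, 0.0, -1.0]]
force: [-0.3, 2.6, -0.1]
opening: 0.254
grasp_force: 30.0
```

Call:
{"api": "drive_tool", "payload": {"steps": [[12,0.005,-0.076,0,0,0,0],[12,0.02,-0.151,0,0,0,0]]}}

```text
time_s: 13.0
position: [0.5425, -0.1968, 0.1345]
tcp_rot: [[-0.668, 0.744, 0.001], [0.744, 0.668, -0.0], [-0.001, 0.0, -1.0]]
force: [1.7, 3.2, -0.0]
opening: 0.257
grasp_force: 30.0
```

Call:
{"api": "drive_tool", "payload": {"steps": [[12,0.025,-0.072,0,0,0,0],[12,0.058,-0.141,0,0,0,0]]}}

```text
time_s: 13.2
position: [0.5253, -0.2029, 0.1346]
tcp_rot: [[-0.669, 0.744, 0.001], [0.744, 0.669, -0.001], [-0.001, 0.0, -1.0]]
force: [1.3, 2.7, -0.2]
opening: 0.253
grasp_force: 30.0
```

Call:
{"api": "drive_tool", "payload": {"steps": [[12,0.042,-0.063,0,0,0,0],[12,0.093,-0.121,0,0,0,0]]}}

```text
time_s: 13.4
position: [0.5072, -0.2043, 0.1347]
tcp_rot: [[-0.669, 0.744, 0.001], [0.744, 0.669, -0.001], [-0.002, 0.0, -1.0]]
force: [2.9, 1.3, -0.0]
opening: 0.256
grasp_force: 30.0
```

Call:
{"api": "drive_tool", "payload": {"steps": [[12,0.057,-0.05,0,0,0,0],[12,0.121,-0.093,0,0,0,0]]}}

```text
time_s: 13.6
position: [0.4892, -0.201, 0.1347]
tcp_rot: [[-0.669, 0.744, 0.001], [0.744, 0.669, -0.002], [-0.002, -0.0, -1.0]]
force: [2.2, 1.2, -0.1]
opening: 0.254
grasp_force: 30.0
```

Call:
{"api": "drive_tool", "payload": {"steps": [[12,0.068,-0.034,0,0,0,0],[12,0.141,-0.058,0,0,0,0]]}}

```text
time_s: 13.8
position: [0.4818, -0.1976, 0.1364]
tcp_rot: [[-0.667, 0.745, 0.022], [0.745, 0.667, -0.012], [-0.024, 0.008, -1.0]]
force: [25.2, -5.3, -11.4]
opening: 0.255
grasp_force: 30.0
```

That is the stop: 25 N back from the handle at about -115°. I'll ease off and read the resting contact angle.

```bash
python3 - <<'E'
from h import *
ang(); arc(-123,3,2)
E
```

```text
handle deg -115.06 r 0.0702 z 0.1364 F [ 25.2  -5.3 -11.4] op 0.255 t 13.8
[-0.029, 0.009]
[-0.058, 0.019]
```

Call:
{"api": "drive_tool", "payload": {"steps": [[12,-0.029,0.009,0,0,0,0],[12,-0.058,0.019,0,0,0,0],[12,-0.058,0.019,0,0,0,0],[12,-0.058,0.019,0,0,0,0]]}}

```text
time_s: 14.2
position: [0.4832, -0.1985, 0.1354]
tcp_rot: [[-0.669, 0.744, 0.009], [0.744, 0.669, -0.006], [-0.01, 0.003, -1.0]]
force: [9.8, 0.3, -2.4]
opening: 0.252
grasp_force: 30.0
```

```bash
python3 - <<'E'
from h import *
ang(); now(); d=cap('wrist'); np.savez('w5.npz',**d); w=pts(d); blob(w,.1315,.1355,(.47,.55,-.175,-.09))
t=cap('top'); np.savez('top5.npz',**t); s=cap('scene'); np.savez('s5.npz',**s)
cv2.imwrite('pics/w5.png',d['color'])
E
```

```text
handle deg -113.72 r 0.0704 z 0.1354 F [ 9.8  0.3 -2.4] op 0.252 t 14.2
t 14.2 p [ 0.4832 -0.1985  0.1354] yaw 41.95997575313439 F [ 9.8  0.3 -2.4] j [-34.6  29.5 102.    0.   47.8 -76.6] op 0.2520769014450016 29.999363555107266
5195 z 0.1336 rect [ 510.9 -134.2] [42.7 43. ] 67.0 mean [ 0.5094 -0.1325  0.1335]
```

View pics/w5.png

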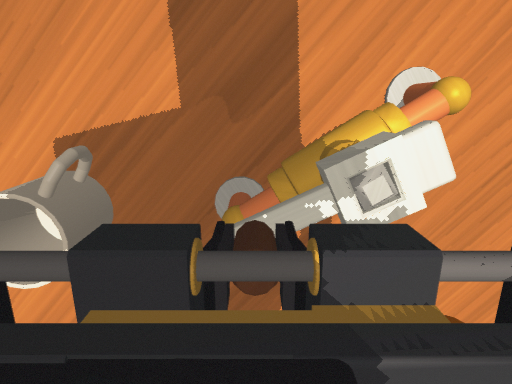

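The crank is still level and seated (hub at about (372,187), stem tip showing in the hole, hub top at 133.6 mm). It is against the stop with the arm at about -113°. Backing off now.

```bash
python3 - <<'E'
from h import *
for a0 in (-117,-27,63,153): print(a0); arc(a0,15,6)
d=dict(np.load('w5.npz')); w=pts(d)
m=((w[...,2]>.1347)&(w[...,2]<.139)&(w[...,0]>.495)&(w[...,0]<.53)&(w[...,1]>-.15)&(w[...,1]<-.118)).astype(np.uint8)
cs,_=cv2.findContours(m,0,1); k=max(cs,key=cv2.contourArea); q=np.array([ray(d,*v[0],.136)[:2]*1000 for v in k],np.float32); print('tip',cv2.minAreaRect(q),m.sum())
E
```

```text
-117
[-0.134, 0.073]
[-0.244, 0.177]
[-0.324, 0.307]
[-0.367, 0.453]
[-0.371, 0.606]
[-0.336, 0.754]
-27
[0.073, 0.134]
[0.177, 0.244]
[0.307, 0.324]
[0.453, 0.367]
[0.606, 0.371]
[0.754, 0.336]
63
[0.134, -0.073]
[0.244, -0.177]
[0.324, -0.307]
[0.367, -0.453]
[0.371, -0.606]
[0.336, -0.754]
153
[-0.073, -0.134]
[-0.177, -0.244]
[-0.307, -0.324]
[-0.453, -0.367]
[-0.606, -0.371]
[-0.754, -0.336]
tip ((509.97314453125, -134.52198791503906), (14.313315391540527, 13.991352081298828), 75.01000213623047) 671
```

Call:
{"api": "drive_tool", "payload": {"steps": [[12,-0.134,0.073,0,0,0,0],[12,-0.244,0.177,0,0,0,0],[12,-0.324,0.307,0,0,0,0],[12,-0.367,0.453,0,0,0,0],[12,-0.371,0.606,0,0,0,0],[12,-0.336,0.754,0,0,0,0]]}}

```text
time_s: 14.95
position: [0.5732, -0.1661, 0.1345]
tcp_rot: [[-0.669, 0.743, -0.002], [0.743, 0.669, -0.002], [-0.0, -0.003, -1.0]]
force: [-2.3, -2.2, 1.2]
opening: 0.256
grasp_force: 30.0
```

Call:
{"api": "drive_tool", "payload": {"steps": [[12,0.073,0.134,0,0,0,0],[12,0.177,0.244,0,0,0,0],[12,0.307,0.324,0,0,0,0],[12,0.453,0.367,0,0,0,0],[12,0.606,0.371,0,0,0,0],[12,0.754,0.336,0,0,0,0]]}}

```text
time_s: 15.55
position: [0.5419, -0.0711, 0.1344]
tcp_rot: [[-0.67, 0.742, -0.0], [0.742, 0.67, -0.003], [-0.002, -0.002, -1.0]]
force: [-1.7, -10.5, -1.3]
opening: 0.257
grasp_force: 30.0
```

Call:
{"api": "drive_tool", "payload": {"steps": [[12,0.134,-0.073,0,0,0,0],[12,0.244,-0.177,0,0,0,0],[12,0.324,-0.307,0,0,0,0],[12,0.367,-0.453,0,0,0,0],[12,0.371,-0.606,0,0,0,0],[12,0.336,-0.754,0,0,0,0]]}}

```text
time_s: 16.15
position: [0.4491, -0.1007, 0.1348]
tcp_rot: [[-0.668, 0.744, 0.004], [0.744, 0.668, 0.0], [-0.003, 0.003, -1.0]]
force: [6.1, 1.0, -2.3]
opening: 0.253
grasp_force: 30.0
```

Call:
{"api": "drive_tool", "payload": {"steps": [[12,-0.073,-0.134,0,0,0,0],[12,-0.177,-0.244,0,0,0,0],[12,-0.307,-0.324,0,0,0,0],[12,-0.453,-0.367,0,0,0,0],[12,-0.606,-0.371,0,0,0,0],[12,-0.754,-0.336,0,0,0,0]]}}

```text
time_s: 16.75
position: [0.4773, -0.1959, 0.1344]
tcp_rot: [[-0.669, 0.744, -0.005], [0.744, 0.669, 0.001], [0.004, -0.002, -1.0]]
force: [-1.8, 1.8, 2.5]
opening: 0.253
grasp_force: 30.0
```

```bash
python3 - <<'E'
from h import *
ang(); now(); d=cap('wrist'); w=pts(d); blob(w,.1315,.1355,(.47,.55,-.175,-.09))
E
```

```text
handle deg -118.9 r 0.0707 z 0.1344 F [-1.8  1.8  2.5] op 0.253 t 16.75
t 16.75 p [ 0.4773 -0.1959  0.1344] yaw 41.95830968370141 F [-1.8  1.8  2.5] j [-3.470e+01  2.950e+01  1.023e+02 -1.000e-01  4.850e+01 -7.660e+01] op 0.2530979863307442 30.00092178583145
4454 z 0.1335 rect [ 504.2 -146.5] [70.  42.7] 60.8 mean [ 0.5079 -0.1307  0.1335]
```

Call:
{"api": "drive_tool", "payload": {"steps": [[12,-0.134,0.073,0,0,0,0],[12,-0.244,0.177,0,0,0,0],[12,-0.324,0.307,0,0,0,0],[12,-0.367,0.453,0,0,0,0],[12,-0.371,0.606,0,0,0,0],[12,-0.336,0.754,0,0,0,0]]}}

```text
time_s: 17.4
position: [0.5737, -0.1653, 0.1344]
tcp_rot: [[-0.669, 0.743, -0.001], [0.743, 0.669, -0.001], [-0.0, -0.001, -1.0]]
force: [-3.3, -1.5, 2.1]
opening: 0.255
grasp_force: 30.0
```

Call:
{"api": "drive_tool", "payload": {"steps": [[12,0.073,0.134,0,0,0,0],[12,0.177,0.244,0,0,0,0],[12,0.307,0.324,0,0,0,0],[12,0.453,0.367,0,0,0,0],[12,0.606,0.371,0,0,0,0],[12,0.754,0.336,0,0,0,0]]}}

```text
time_s: 18.0
position: [0.5422, -0.0712, 0.1345]
tcp_rot: [[-0.67, 0.742, 0.001], [0.742, 0.67, -0.003], [-0.003, -0.002, -1.0]]
force: [-2.4, -10.6, -1.3]
opening: 0.252
grasp_force: 30.0
```

Call:
{"api": "drive_tool", "payload": {"steps": [[12,0.134,-0.073,0,0,0,0],[12,0.244,-0.177,0,0,0,0],[12,0.324,-0.307,0,0,0,0],[12,0.367,-0.453,0,0,0,0],[12,0.371,-0.606,0,0,0,0],[12,0.336,-0.754,0,0,0,0]]}}

```text
time_s: 18.6
position: [0.4493, -0.1005, 0.1348]
tcp_rot: [[-0.668, 0.744, 0.005], [0.744, 0.668, 0.001], [-0.002, 0.004, -1.0]]
force: [4.7, 1.0, -1.3]
opening: 0.255
grasp_force: 30.0
```

Call:
{"api": "drive_tool", "payload": {"steps": [[12,-0.073,-0.134,0,0,0,0],[12,-0.177,-0.244,0,0,0,0],[12,-0.307,-0.324,0,0,0,0],[12,-0.453,-0.367,0,0,0,0],[12,-0.606,-0.371,0,0,0,0],[12,-0.754,-0.336,0,0,0,0],[12,-0.754,-0.336,0,0,0,0],[12,-0.754,-0.336,0,0,0,0]]}}

```text
time_s: 19.4
position: [0.4797, -0.1967, 0.1346]
tcp_rot: [[-0.669, 0.743, 0.001], [0.743, 0.669, -0.002], [-0.002, -0.0, -1.0]]
force: [-0.8, -2.6, 1.9]
opening: 0.255
grasp_force: 30.0
```

```bash
python3 - <<'E'
from h import *
ang(); now(); arc(-117,3.25,4)
E
```

```text
handle deg -116.91 r 0.0703 z 0.1346 F [-0.8 -2.6  1.9] op 0.255 t 19.4
t 19.4 p [ 0.4797 -0.1967  0.1346] yaw 41.988962471276984 F [-0.8 -2.6  1.9] j [-3.460e+01  2.950e+01  1.022e+02 -1.000e-01  4.810e+01 -7.660e+01] op 0.2545911018839051 30.000407088082284
[-0.031, 0.013]
[-0.06, 0.027]
[-0.089, 0.043]
[-0.117, 0.061]
```

Call:
{"api": "drive_tool", "payload": {"steps": [[12,-0.031,0.013,0,0,0,0],[12,-0.06,0.027,0,0,0,0],[12,-0.089,0.043,0,0,0,0],[12,-0.105,0.053,0,0,0,0],[12,-0.105,0.053,0,0,0,0],[12,-0.105,0.053,0,0,0,0]]}}

```text
time_s: 20.0
position: [0.4919, -0.2015, 0.1346]
tcp_rot: [[-0.669, 0.743, -0.001], [0.743, 0.669, -0.001], [-0.0, -0.001, -1.0]]
force: [-3.1, -4.6, 3.2]
opening: 0.255
grasp_force: 30.0
```

```bash
cat > tip.py <<'E'
from h import *
def tip(d,n):
    w=pts(d)
    b=(w[...,0]>.49)&(w[...,0]<.533)&(w[...,1]>-.155)&(w[...,1]<-.112)
    for lo in (.1343,.1347,.135):
        m=(b&(w[...,2]>lo)&(w[...,2]<.139)).astype(np.uint8)
        cs,_=cv2.findContours(m,0,1); k=max(cs,key=cv2.contourArea); q=np.array([ray(d,*v[0],.136)[:2]*1000 for v in k],np.float32); print(n,lo,cv2.minAreaRect(q)[1:],m.sum())
E
python3 - <<'E'
from tip import *
ang(); now(); d=cap('wrist'); np.savez('w6.npz',**d)
a=dict(np.load('w5.npz')); tip(a,'stop'); tip(d,'now')
w=pts(d); blob(w,.1315,.1355,(.485,.55,-.175,-.09))
def crop(d):
    u,v=proj(d,[.5105,-.134,.134]).astype(int); return cv2.resize(d['color'][v-40:v+40,u-40:u+40],(390,390),interpolation=cv2.INTER_CUBIC)
cv2.imwrite('pics/w6.png',np.hstack([crop(a),crop(d)]))
E
```

```text
handle deg -106.21 r 0.0703 z 0.1346 F [-3.1 -4.6  3.2] op 0.255 t 20.0
t 20.0 p [ 0.4919 -0.2015  0.1346] yaw 42.01110293323009 F [-3.1 -4.6  3.2] j [-3.430e+01  3.030e+01  1.003e+02 -1.000e-01  4.940e+01 -7.620e+01] op 0.25499940240686403 30.0003298278898
stop 0.1343 ((14.506413459777832, 14.026644706726074), 76.76222229003906) 1151
stop 0.1347 ((14.313315391540527, 13.991352081298828), 75.01000213623047) 731
stop 0.135 ((13.784544944763184, 13.349607467651367), 75.80299377441406) 552
now 0.1343 ((14.192726135253906, 14.590137481689453), 70.06289672851562) 1123
now 0.1347 ((13.381086349487305, 14.041098594665527), 69.65728759765625) 720
now 0.135 ((13.338834762573242, 13.348434448242188), 69.65728759765625) 549
5693 z 0.1335 rect [ 511.1 -134.3] [42.3 42.9] 74.3 mean [ 0.5103 -0.1337  0.1335]
```

View pics/w6.png

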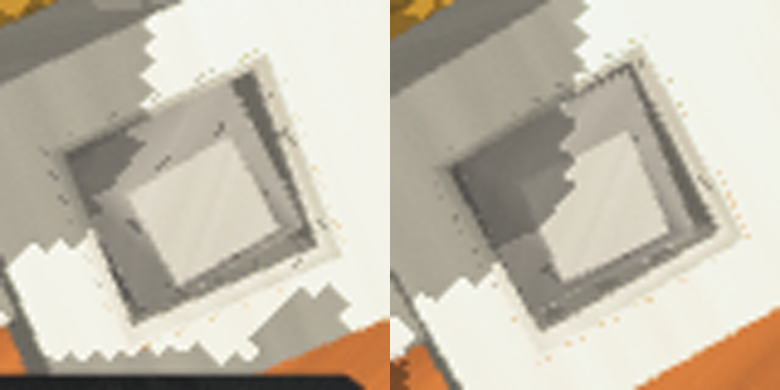

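The left crop (at the stop) shows the tip square turned about 10° anticlockwise of the hole. The right crop (now) shows it about 4° clockwise of the hole. So the stem is still a few degrees short, and I'll measure it more robustly.

```bash
cat > sq.py <<'E'
from h import *
def sqang(q):
    """orientation of a filled square from its edge points (mm): tightest robust box"""
    best=[]
    for a in np.arange(0,90,.25):
        c,s=np.cos(np.radians(a)),np.sin(np.radians(a)); u=q@[c,s]; v=q@[-s,c]
        cu=(np.percentile(u,2)+np.percentile(u,98))/2; cv=(np.percentile(v,2)+np.percentile(v,98))/2
        r=np.maximum(abs(u-cu),abs(v-cv)); best.append((np.std(r),a,np.median(r)*2))
    return min(best)
def sq(d,n):
    w=pts(d); b=(w[...,0]>.488)&(w[...,0]<.535)&(w[...,1]>-.158)&(w[...,1]<-.11)
    for lo in (.1343,.1345,.1347,.1349):
        m=(b&(w[...,2]>lo)&(w[...,2]<.139)).astype(np.uint8)
        cs,_=cv2.findContours(m,0,cv2.CHAIN_APPROX_NONE); k=max(cs,key=cv2.contourArea)
        q=np.array([ray(d,*v[0],.136)[:2]*1000 for v in k]); print(n,'tip',lo,np.round(sqang(q),2))
    # hole: pixels inside the hub outline that are not hub top
    m=((w[...,2]>.1315)&(w[...,2]<.1358)&b).astype(np.uint8)
    low=((w[...,2]<.131)&b).astype(np.uint8)
    top=((w[...,2]>.1315)&(w[...,2]<.1365)); ys,xs=np.nonzero(m); cs,h=cv2.findContours(m,cv2.RETR_CCOMP,cv2.CHAIN_APPROX_NONE)
    for k,hh in zip(cs,h[0]):
        if cv2.contourArea(k)>400: print(n,'hub contour','inner' if hh[3]>=0 else 'outer',cv2.contourArea(k),np.round(sqang(np.array([ray(d,*v[0],.134)[:2]*1000 for v in k])),2))
E
python3 - <<'E'
from sq import *
for f in ('w3','w4','w5','w6'): sq(dict(np.load(f+'.npz')),f)
E
```

```text
w3 tip 0.1343 [ 0.4  40.25 13.08]
w3 tip 0.1345 [ 0.34 39.5  12.86]
w3 tip 0.1347 [ 0.44 42.75 12.65]
w3 tip 0.1349 [ 0.52 39.5  12.26]
w3 hub contour outer 577.5 [ 0.4  40.   16.67]
w4 tip 0.1343 [ 0.45 38.25 12.92]
w4 tip 0.1345 [ 0.46 40.   12.55]
w4 tip 0.1347 [ 0.54 40.   12.61]
w4 tip 0.1349 [ 0.51 42.   11.91]
w4 hub contour outer 485.0 [ 0.44 43.   16.44]
w4 hub contour outer 2823.5 [ 1.17 40.5  41.43]
w4 hub contour inner 882.0 [ 0.3  42.75 22.33]
w5 tip 0.1343 [ 0.31 75.75 13.11]
w5 tip 0.1345 [ 0.4  75.25 12.91]
w5 tip 0.1347 [ 0.41 75.25 12.69]
w5 tip 0.1349 [ 0.37 73.5  12.49]
w5 hub contour outer 5703.0 [ 1.47 67.25 41.51]
w5 hub contour inner 689.5 [ 1.29 69.   20.41]
w6 tip 0.1343 [ 0.37 69.25 13.16]
w6 tip 0.1345 [ 0.38 70.   12.9 ]
w6 tip 0.1347 [ 0.4  68.   12.58]
w6 tip 0.1349 [ 0.36 68.5  12.3 ]
w6 hub contour outer 1038.0 [ 0.4  69.75 16.83]
w6 hub contour outer 6358.5 [ 0.49 75.5  41.47]
w6 hub contour inner 1758.0 [ 0.28 74.5  21.65]
```

```bash
python3 - <<'E'
from h import *
for f in ('w5','top0'):
    d=dict(np.load(f+'.npz')); w=pts(d); h=cv2.cvtColor(d['color'],cv2.COLOR_BGR2HSV)
    v=w[...,:2]-C; r=np.hypot(v[...,0],v[...,1])
    m=(w[...,2]>.055)&(w[...,2]<.085)&(r<.105)&(r>.045)&(h[...,1]>120)
    q=v[m]; u=np.array([.29,.957]); s=q@u; A=q[s>.02].mean(0);B=q[s<-.02].mean(0) if (s<-.02).any() else None
    print(f,m.sum(),A,B, None if B is None else np.degrees(np.arctan2(*(A-B)[::-1]))-90)
arc(-105.3,1.5,3)
E
```

```text
w5 3603 [0.01525501 0.07151546] [-0.02668752 -0.0609091 ] -17.574435213407412
top0 282 [0.01893665 0.06641615] [-0.01912901 -0.06714369] -15.907991731325623
[-0.013, 0.008]
[-0.025, 0.017]
[-0.038, 0.026]
```

Call:
{"api": "drive_tool", "payload": {"steps": [[12,-0.013,0.008,0,0,0,0],[12,-0.025,0.017,0,0,0,0],[12,-0.038,0.026,0,0,0,0],[12,-0.038,0.026,0,0,0,0]]}}

```text
time_s: 20.45
position: [0.4975, -0.2028, 0.1346]
tcp_rot: [[-0.669, 0.743, -0.0], [0.743, 0.669, -0.001], [-0.001, -0.001, -1.0]]
force: [-3.0, -4.5, 1.8]
opening: 0.254
grasp_force: 30.0
```

```bash
python3 - <<'E'
from sq import *
ang(); d=cap('wrist'); np.savez('w7.npz',**d); sq(d,'w7')
E
```

```text
handle deg -101.5 r 0.0702 z 0.1346 F [-3.  -4.5  1.8] op 0.254 t 20.45
w7 tip 0.1343 [ 0.45 77.25 13.18]
w7 tip 0.1345 [ 0.48 75.25 12.92]
w7 tip 0.1347 [ 0.57 76.75 12.55]
w7 tip 0.1349 [ 0.48 76.75 12.3 ]
w7 hub contour outer 1039.0 [ 0.37 73.75 16.64]
w7 hub contour outer 6603.0 [ 0.28 79.5  41.6 ]
w7 hub contour inner 1786.0 [ 0.27 79.25 21.59]
```

Call:
{"api": "drive_tool", "payload": {"steps": [[12,0,0,0,0,0,0],[12,0,0,0,0,0,0],[12,0,0,0,0,0,0],[12,0,0,0,0,0,0],[12,0,0,0,0,0,0]]}}

```text
time_s: 21.0
position: [0.4975, -0.2028, 0.1346]
tcp_rot: [[-0.669, 0.743, -0.0], [0.743, 0.669, -0.001], [-0.001, -0.001, -1.0]]
force: [-2.2, -3.7, 1.5]
opening: 0.254
grasp_force: 30.0
```

```bash
python3 - <<'E'
from sq import *
ang(); d=cap('wrist'); sq(d,'w8'); w=pts(d); blob(w,.1315,.1355,(.485,.55,-.175,-.09))
E
```

```text
handle deg -101.51 r 0.0703 z 0.1346 F [-2.2 -3.7  1.5] op 0.254 t 21.0
w8 tip 0.1343 [ 0.35 74.25 13.19]
w8 tip 0.1345 [ 0.37 71.75 12.86]
w8 tip 0.1347 [ 0.4  71.5  12.62]
w8 tip 0.1349 [ 0.41 72.75 12.04]
w8 hub contour outer 6600.5 [ 0.28 79.5  41.59]
w8 hub contour inner 737.0 [ 1.28 78.25 20.24]
5832 z 0.1335 rect [ 511.  -134.3] [42.2 42.9] 79.0 mean [ 0.5103 -0.1338  0.1335]
```

The crank is at rest and seated. The stem's yaw averages about 74.5°, against 73.5 to 75° when closed, which is two full turns. Handing in.

```bash
python3 -c "
from rig import order; print(order.hand_in())"
```

```text
the job is handed in; nothing more can be done
None
```

The job is handed in (no verdict came back): the crank is seated on the valve stem, wound closed to its stop and backed off two full turns, within about 2° by camera; the gripper still holds the wooden handle, everything is at rest, and the arm touched none of the goods that I know of.

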